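# Start and close the screw lid of a bench canister

## Robot

A 6-joint arm with a two-finger parallel gripper is mounted at the origin on a cart in front of the work surface, level with it; the furniture and walls round the work are solid. World frame = base frame: x ahead of the robot, y to its left, z up, the work surface at z = 0. Lengths are in m, angles in rad, forces in N, time in s.
With the tool pointing down it reaches from about 0.425 to 0.95 m from the base axis. Payload 3.5 kg.
Tool frame: the origin (TCP) lies on the centre line of the jaws, within the pads' length; the fingertips stand 11 mm ahead of it and the grasp point (between the pads) lies 8 mm behind it; y points along the fingers, x is the direction in which the jaws open and shut, and the axes are right-handed (so a half turn about y gives the same grasp; the last joint's range is limited). The gripper opens to 85 mm and grips with 20 to 120 N. Pads are 22 mm wide; open, the fingers measure 114 mm over their backs; the gripper's body (76 mm by 85 mm) begins 54 mm behind the grasp point. The pads swing forward as they close: fully open they stand 13 mm farther back than shut.
Start: joints at [-1.394, 0.286, 1.577, -0, 1.279, -0.15], TCP at [0.217, -0.639, 0.242] pointing down, gripper open.
Joint ranges: [-2.77, 2.77], [-0.9, 2.22], [0.21, 2.48], [-1.53, 4.67], [0.24, 2.81], [-2.84, 2.84]. Speed limits (rad/s): [2.79, 2.79, 3.14, 3.14, 3.14, 3.14].

## Interface

Orientations are given as a unit quaternion [x, y, z, w].
In Python, from plant import get_state, read_camera, sign_off gives the robot as it stands.
- The arm moves only by the shell command python3 -m inch 'ROWS' [FORCE]. ROWS is JSON, a list of rows, each an object of numbers: "ax", "ay", "az": the turn, a rotation vector about the tool's x, y, z in rad; "x", "y", "z": the shift along the tool's x, y, z in mm; "hand": the closure, from -1 (fully open) to 1 (shut). In form: [{"ax": .., "ay": .., "az": .., "x": .., "y": .., "z": .., "hand": ..}, ...]. A call has 1 to 5 rows; each row shifts and turns the commanded pose from where the row before left it, along the tool's axes as they then stand; what a row does not reach is not made up. A row lasts 1/12 s, in which the tool goes at most 41.7 mm and 7.16 degrees, less where a joint would pass 70% of its speed; a pose out of reach is approached as far as the arm can. A call with a gripper value outside its range is refused whole. The fingers move at their own pace and stop on an object; FORCE is the grip in N (left out, the last holds). Time passes only in rows, so rows that do not move let the fingers close. It gives the time, the measured TCP pose, the force and the opening at its end, in the units of the state.
- get_state(): the state, without advancing time (a new reading comes with each control period).
- read_camera(name): name is "scene" or "top"; returns a dict with "img" (384x512x3 uint8, red, green, blue), "fov_y" (degrees; the focal length in pixels is half the picture's height over the tangent of half this angle, whatever the lens; pixels are square), "cx", "cy" (the principal point, pixels), "T" (4x4, takes a point from camera to world coordinates). Camera axes: x right, y down, z forward; pixel columns grow to the right and rows downward; lengths in m; the calibration is good to about 2 mm. A picture is of the moment at which its call begins. There is no depth.
- sign_off(): hands the job in, once; it reports no verdict.
The state is a dict: "time": time; "qpos": joint angles; "dq": joint speeds; "joint_efforts": joint torques, N m; "eef_pos": TCP position; "tcp_rot": TCP orientation; "contact_force": force on the tool from outside, world axes, zero at the start; "wrist_torque": the same for the moment, N m; "opening": opening from 0.0 (shut) to 1.0 (fully open).
Only numpy, scipy, OpenCV 4.12 (cv2) and the standard library are available. Lean on these libraries where they do the work, as an engineer would, in place of code of your own. Each camera call takes 0.05 s, during which the arm holds its last target. There are 200 camera calls.

## Task

Close the canister's screw lid, which only rests on top of its thread. Push its cross bar round anticlockwise (seen from above) until you notice the lid drop a little into the start of the thread, then push it round clockwise until the lid is screwed fully home; never force it, leave the things standing round it where they are, and let go.

Things in the scene. Friction and masses are not known exactly. Their poses are not given: they have to be found in the camera images.
- canister: Round aluminium canister with a blue band, 80 mm diameter, fixed to the bench by a dark 130 x 130 x 8 mm base plate. Origin: on its vertical axis at the bench top (z = 0), z up. Its yaw says nothing about where the thread starts. The thread is hidden inside under the lid.
- lid: The canister's aluminium screw lid, 84 mm diameter, 32 mm deep. Origin: centre of its flat top plate, on the canister's axis; z up, x along the bar to the red arm. Captive on an inner post: it only turns about the vertical and slides up and down. Origin height above the bench: 129 mm at the start (resting on the thread), 119 mm once dropped into the thread start, 104 mm fully home.
- bar_red_end (a point): Centre of the red end of the lid's cross bar, 96 mm from the axis along the lid's +x, 18 mm above the lid's origin. The bar is a 12 mm steel rod with 16 mm thick grips from 47 mm out to the ends; a 28 mm wide boss at the middle is 28 mm high. Beyond 45 mm from the axis nothing is below the bar until the base plate. It takes about 2 N to push it round, 75 mm out.
- bar_black_end (a point): Centre of the black end of the cross bar, 96 mm out along the lid's -x. On top of the thread the bar turns level; clockwise it meets a dead stop there and does not catch. The thread start is at an unknown angle, 35 to 265 degrees anticlockwise of the start: the lid drops 10 mm by its own weight; 25 to 35 degrees further back it meets a stop.
- lid_centre (a point): Point on the turning axis at the top of the lid's boss, 28 mm above the lid's origin. From the thread start the lid turns clockwise 145 to 185 degrees while it goes down 15 mm, as far as an end stop, which is home; it then stays where it is left.
- coplin_jar: bystander: clear jar with black lid and purple contents, 60 x 60 x 96 mm, loose; origin at the centre of its underside
- mailer_1: bystander: yellow slide mailer box, 33 x 84 x 28 mm, loose; origin at the centre of its underside
- lab_timer: bystander: white timer with a green and a red button, 62 x 62 x 21 mm, loose; origin at the centre of its underside
- eyepiece_spare: bystander: black and white microscope eyepiece standing upright, 34 mm diameter, 49 mm high, loose; origin at the centre of its underside

How it is judged:
On the way:
1. the lid has been turned back and has dropped into the start of its thread (origin about 119 mm above the bench) (z of lid in the frame of canister between 0.112 and 0.122 m), for 0.1 s.
At the end, for the whole second after the job is handed in: the lid is screwed fully home: its origin is less than 1.6 mm above the home height of 104 mm over the bench, and it is at rest (z of lid in the frame of canister below 0.1056 m and angular speed of lid below 0.1 rad/s); the robot touches nothing.
It fails at once if the lid is forced: the robot pushes it with more than 45 N (contact force between the arm and lid above 45 N).
It fails at once if the lid is forced: the fingers push it with more than 45 N (contact force between the fingers and lid above 45 N).
It fails at once if a bystander is moved more than 20 mm (distance of any of coplin_jar, mailer_1, lab_timer, eyepiece_spare from where it was at the start of the episode above 0.02 m).
It fails at once if a bystander is tipped over (angle between any of coplin_jar, eyepiece_spare's own z axis and vertical above 0.4 rad).
It also fails if it takes over 64 s, if anything falls off the work surface, if the arm or the gripper's body presses on something with over 40 N, if the wrist force passes 120 N, or if a joint passes its speed limit or range.

## Working session

There is one attempt and no reset: what is moved stays moved. The work goes in short steps, Python scripts to look and compute and a shell command to move; the robot and the scene stay as the last step left them, time stands still between calls to the robot, and variables do not carry over. Pictures are saved under pics/ and viewed, about 8 in all and at most 12, crops included, and the job is handed in when it is done.

```bash
mkdir -p pics; ls; python3 - <<'E'
from plant import *
import cv2,numpy as np
s=get_state();print({k:np.round(v,3).tolist() for k,v in s.items()})
ims=[]
for n in("scene","top"):
    c=read_camera(n);cv2.imwrite(f"pics/{n}0.png",c["img"][:,:,::-1]);print(n,c["fov_y"],c["cx"],c["cy"],np.round(c["T"],3).tolist())
E
```

```text
pics
{'time': 0.0, 'qpos': [-1.394, 0.287, 1.578, 0.0, 1.279, -0.15], 'dq': [0.0, 0.001, 0.0, 0.001, 0.001, 0.0], 'joint_efforts': [-0.0, -40.598, -29.263, -0.0, 0.006, -0.0], 'eef_pos': [0.217, -0.639, 0.241], 'tcp_rot': [-0.574, 0.413, -0.411, 0.575], 'contact_force': [0.577, 0.323, -0.134], 'wrist_torque': [-0.006, -0.06, 0.008], 'opening': 1.003}
scene 47.055758189737126 248.81935165918392 189.57780975727468 [[0.853, -0.353, 0.384, 0.207], [-0.521, -0.601, 0.606, -0.855], [0.017, -0.717, -0.697, 0.702], [0.0, 0.0, 0.0, 1.0]]
top 56.05403434721394 258.50903608648326 194.33723732641755 [[-0.009, -0.99, 0.144, 0.419], [-1.0, 0.008, -0.008, -0.337], [0.006, -0.144, -0.99, 0.939], [0.0, 0.0, 0.0, 1.0]]
```

View pics/scene0.png

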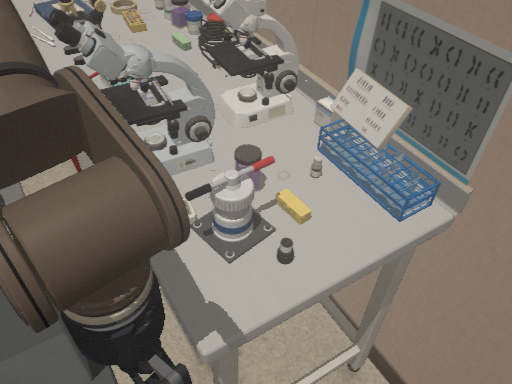

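View pics/top0.png

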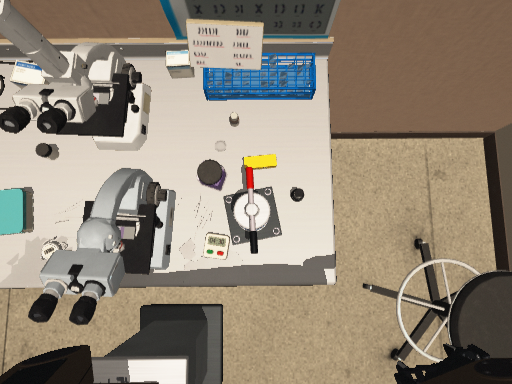

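The scene view shows the canister at about (232,215), with the jar behind it, the mailer at (293,205) and the eyepiece at (286,250). The top view shows the bar's red end at (249,168), black end at (254,250), hub at (252,209), jar at (211,173), timer at (216,246), eyepiece at (297,194) and mailer at (260,161).

```bash
cat > h.py <<'E'
from plant import *
import cv2,numpy as np
from scipy.spatial.transform import Rotation as R
def ray(c,u,v):
    f=192/np.tan(np.radians(c["fov_y"]/2)); T=np.array(c["T"])
    return T[:3,3],T[:3,:3]@np.array([(u-c["cx"])/f,(v-c["cy"])/f,1])
def onz(c,u,v,z):
    o,d=ray(c,u,v); return o+d*(z-o[2])/d[2]
def proj(c,p):
    f=192/np.tan(np.radians(c["fov_y"]/2)); T=np.array(c["T"]); q=T[:3,:3].T@(np.array(p)-T[:3,3]); return q[:2]/q[2]*f+[c["cx"],c["cy"]]
def blobs(mask,roi,n=30):
    x0,y0,x1,y1=roi; m=np.zeros_like(mask,np.uint8); m[y0:y1,x0:x1]=mask[y0:y1,x0:x1]
    k,l,s,ce=cv2.connectedComponentsWithStats(m); return [(s[i,4],*ce[i].round(1),*s[i,:4]) for i in range(1,k) if s[i,4]>=n]
E
python3 - <<'E'
from h import *
c=read_camera("top");im=c["img"].astype(int);r,g,b=im[...,0],im[...,1],im[...,2]
hs=cv2.cvtColor(c["img"],cv2.COLOR_RGB2HSV).astype(int)
red=(r>120)&(g<60)&(b<60); blk=(im.max(2)<45); yel=(r>150)&(g>120)&(b<90)
for nm,m,roi in(("red",red,(235,150,270,200)),("blk",blk,(190,150,310,262)),("yel",yel,(235,145,290,180))):
    for q in blobs(m,roi): print(nm,np.array(q))
for nm,u,v,z in(("bar red tip",249,166,.147),("hub",251.5,209.5,.157),("blk tip",254,252,.147),("jar",210,172,.096),("mailer",260,161,.028),("timer",216,246,.021),("eyep",297,194.5,.049),("microscope rightmost",178,190,.05),("scope foot R low",165,270,.03)):print(nm,onz(c,u,v,z).round(3))
for p in((230,193),(275,188),(282,235),(231,240)):print("plate",onz(c,*p,.008).round(3))
o=cv2.resize(c["img"][130:290,150:330],None,fx=4.4,fy=3.7*1,interpolation=2)
cv2.imwrite("pics/crop.png",cv2.resize(c["img"][140:275,150:330],None,fx=4.4,fy=4.4,interpolation=cv2.INTER_CUBIC)[...,::-1])
E
```

```text
red [143.  249.3 177.1 246.  167.    8.   22. ]
blk [ 42.  294.2 194.9 291.  189.   11.   12. ]
blk [ 65.  235.2 198.9 231.  192.   16.   19. ]
blk [175.  252.1 240.  245.  231.   13.   22. ]
yel [371.  260.3 160.8 244.  154.   33.   15. ]
bar red tip [ 0.599 -0.322  0.147]
hub [ 0.5   -0.327  0.157]
blk tip [ 0.408 -0.332  0.147]
jar [ 0.597 -0.228  0.096]
mailer [ 0.639 -0.348  0.028]
timer [ 0.422 -0.235  0.021]
eyep [ 0.548 -0.44   0.049]
microscope rightmost [ 0.561 -0.143  0.05 ]
scope foot R low [ 0.365 -0.111  0.03 ]
plate [ 0.559 -0.27   0.008]
plate [ 0.571 -0.387  0.008]
plate [ 0.449 -0.403  0.008]
plate [ 0.437 -0.272  0.008]
```

View pics/crop.png

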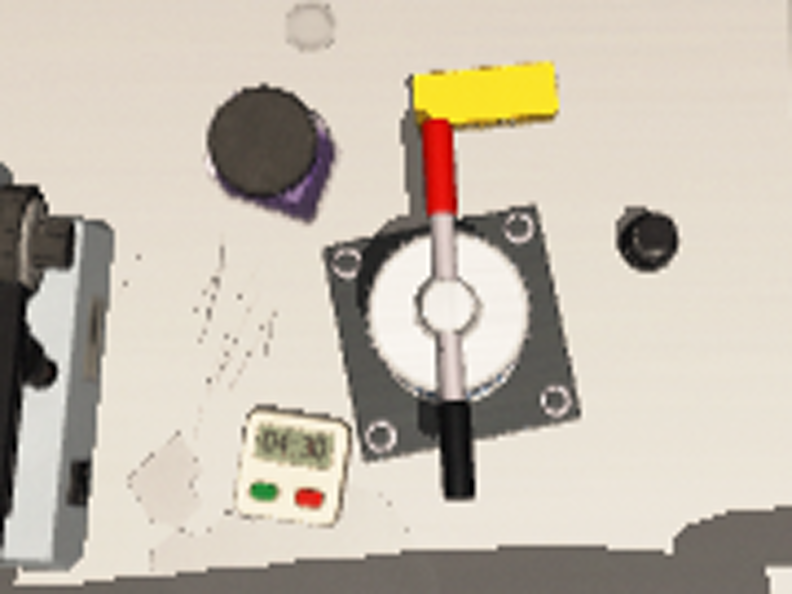

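The axis measures (0.503, -0.328) in both the tip-midpoint and hub checks, with red at about +3°. I'll push the black end first, on the open right side, with shut fingers and a fixed tool orientation.

```bash
cat > to.py <<'E'
# world waypoints x,y,z (m) -> tool shifts (mm), from measured pose
import sys
from h import *
s=get_state();M=R.from_quat(s["tcp_rot"]).as_matrix();p=np.array(s["eef_pos"])
print("axes x,y,z cols",M.round(3).tolist(),"p",p.round(4))
for a in sys.argv[1:]:
    w=np.array(eval(a)); d=M.T@(w-p)*1000; print(w,d.round(1)); p=w
E
python3 to.py "(.428,-.290,.242)" "(.428,-.290,.134)"
python3 -c "
from h import *
c=read_camera('scene')
for a in range(0,360,90):
  for z in(.147,.137,.122): print(a,z,proj(c,[.503+.07*np.cos(np.radians(a)),-.328+.07*np.sin(np.radians(a)),z]).round(1))"
```

```text
axes x,y,z cols [[0.321, -0.0, 0.947], [-0.947, 0.002, 0.321], [-0.002, -1.0, 0.0]] p [ 0.2166 -0.6388  0.2412]
[ 0.428 -0.29   0.242] [-2.625e+02 -2.000e-01  3.122e+02]
[ 0.428 -0.29   0.134] [  0.2 108.   -0. ]
0 0.147 [263.4 164.6]
0 0.137 [263.2 168.6]
0 0.122 [262.8 174.3]
90 0.147 [213.9 156.2]
90 0.137 [214.1 160.1]
90 0.122 [214.4 165.9]
180 0.147 [198.  190.4]
180 0.137 [198.3 194.4]
180 0.122 [198.8 200.1]
270 0.147 [251.5 200.3]
270 0.137 [251.4 204.2]
270 0.122 [251.2 210. ]
```

```bash
python3 -m inch '[{"ay":0.109,"hand":1},{"ay":0.109,"hand":1},{"ay":0.109,"hand":1},{"x":-15,"z":9,"hand":1},{"x":-24,"z":15,"hand":1}]' 20
python3 -m inch '[{"x":-31,"z":19,"hand":1},{"x":-31,"z":19,"hand":1},{"x":-31,"z":19,"hand":1},{"x":-31,"z":19,"hand":1},{"x":-31,"z":19,"hand":1}]'
python3 -m inch '[{"x":-31,"z":19,"hand":1},{"x":-31,"z":19,"hand":1},{"x":-31,"z":19,"hand":1},{"x":-31,"z":19,"hand":1},{"x":-31,"z":19,"hand":1}]'
python3 to.py "(.428,-.290,.242)" "(.428,-.290,.134)"
```

```text
axes x,y,z cols [[0.321, -0.0, 0.947], [-0.947, 0.002, 0.321], [-0.002, -1.0, 0.0]] p [ 0.2166 -0.6389  0.2414]
[ 0.428 -0.29   0.242] [-2.625e+02 -1.000e-01  3.122e+02]
[ 0.428 -0.29   0.134] [  0.2 108.   -0. ]validation failed for argument at $[0]...
validation failed for argument at $[0]...
validation failed for argument at $[0]...
```

```bash
python3 -m inch '[{"ax":0,"ay":0.109,"az":0,"x":0,"y":0,"z":0,"hand":1},{"ax":0,"ay":0.109,"az":0,"x":0,"y":0,"z":0,"hand":1},{"ax":0,"ay":0.109,"az":0,"x":0,"y":0,"z":0,"hand":1},{"ax":0,"ay":0,"az":0,"x":-15,"y":0,"z":9,"hand":1},{"ax":0,"ay":0,"az":0,"x":-24,"y":0,"z":15,"hand":1}]' 20
python3 to.py "(.428,-.290,.242)" "(.428,-.290,.134)"
```

```text
time: 0.62
eef_pos: [0.2394, -0.6012, 0.2417]
tcp_rot: [-0.499, 0.501, -0.501, 0.499]
contact_force: [0.1, 0.3, 0.0]
opening: 0.303
axes x,y,z cols [[-0.003, -0.001, 1.0], [-1.0, -0.0, -0.003], [0.0, -1.0, -0.001]] p [ 0.2394 -0.6012  0.2417]
[ 0.428 -0.29   0.242] [-311.8   -0.4  187.5]
[ 0.428 -0.29   0.134] [-0.00e+00  1.08e+02  1.00e-01]
```

Axes now align: tool x = −world y, z = world x, y = down.

```bash
python3 -m inch '[{"ax":0,"ay":0,"az":0,"x":-31,"y":0,"z":19,"hand":1},{"ax":0,"ay":0,"az":0,"x":-31,"y":0,"z":19,"hand":1},{"ax":0,"ay":0,"az":0,"x":-31,"y":0,"z":19,"hand":1},{"ax":0,"ay":0,"az":0,"x":-31,"y":0,"z":19,"hand":1},{"ax":0,"ay":0,"az":0,"x":-31,"y":0,"z":19,"hand":1}]'
python3 -m inch '[{"ax":0,"ay":0,"az":0,"x":-31,"y":0,"z":19,"hand":1},{"ax":0,"ay":0,"az":0,"x":-31,"y":0,"z":19,"hand":1},{"ax":0,"ay":0,"az":0,"x":-31,"y":0,"z":19,"hand":1},{"ax":0,"ay":0,"az":0,"x":-31,"y":0,"z":19,"hand":1},{"ax":0,"ay":0,"az":0,"x":-28,"y":0,"z":15,"hand":1}]'
python3 to.py "(.428,-.290,.242)" "(.428,-.290,.134)"
cat > look.py <<'E'
# red grip (r~71) seen by both cameras -> angle and height of bar
import sys
from h import *
A=np.array([.503,-.328]); col=sys.argv[2] if len(sys.argv)>2 else "r"
for n in("scene","top"):
    c=read_camera(n); im=c["img"].astype(int);r,g,b=im[...,0],im[...,1],im[...,2]
    if len(sys.argv)>1 and sys.argv[1]!="-": cv2.imwrite(f"pics/{n}_{sys.argv[1]}.png",c["img"][...,::-1])
    m=(r>80)&(g<.4*r)&(b<.4*r)
    roi=(150,120,300,250) if n=="scene" else (195,155,310,265)
    for q in sorted(blobs(m,roi,15))[-2:]:
        o,d=ray(c,q[1],q[2])
        # ray ∩ cylinder r=.0715
        e=o[:2]-A; k=np.roots([d[:2]@d[:2],2*e@d[:2],e@e-.0715**2])
        for t in k:
            if np.isreal(t):
                p=o+d*t.real
                if .09<p[2]<.17: print(n,"px",np.array(q[:3]),"ang",np.degrees(np.arctan2(*(p[:2]-A)[::-1])).round(1),"z",p[2].round(4))
        p=onz(c,q[1],q[2],.147); print("   onz.147 ang",np.degrees(np.arctan2(*(p[:2]-A)[::-1])).round(1),"r",np.linalg.norm(p[:2]-A).round(4))
s=get_state();print("F",np.round(s["contact_force"],1),"T",np.round(s["wrist_torque"],2),"p",np.round(s["eef_pos"],4),"t",s["time"])
E
python3 look.py 1
```

```text
time: 1.03
eef_pos: [0.3363, -0.4436, 0.2421]
tcp_rot: [-0.5, 0.5, -0.5, 0.5]
contact_force: [0.6, -0.2, 0.2]
opening: -0.002
time: 1.45
eef_pos: [0.4276, -0.2913, 0.2423]
tcp_rot: [-0.5, 0.5, -0.5, 0.5]
contact_force: [0.7, -0.2, -0.1]
opening: -0.003
axes x,y,z cols [[0.0, 0.0, 1.0], [-1.0, 0.0, 0.0], [-0.0, -1.0, 0.0]] p [ 0.4276 -0.2913  0.2423]
[ 0.428 -0.29   0.242] [-1.3  0.3  0.4]
[ 0.428 -0.29   0.134] [  0. 108.  -0.]
top px [145.  249.3 177.2] ang 4.4 z 0.1429
   onz.147 ang 4.4 r 0.0707
F [-0.1  0.   0.4] T [ 0.03  0.04 -0.02] p [ 0.4282 -0.2896  0.2422] t 1.55
```

View pics/scene_1.png

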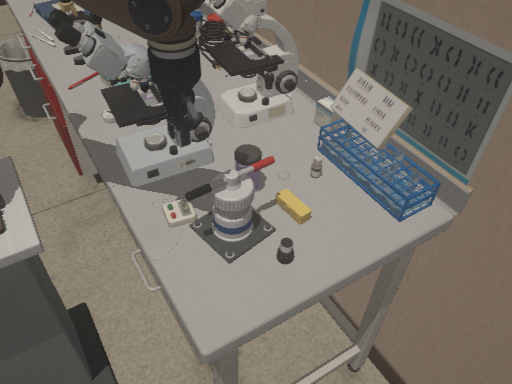

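```bash
sed -i 's/m=(r>80).*/m=(r>90)\&(g<.55*r)\&(b<.55*r)/' look.py
python3 -m inch '[{"ax":0,"ay":0,"az":0,"x":0,"y":25,"z":0,"hand":1},{"ax":0,"ay":0,"az":0,"x":0,"y":30,"z":0,"hand":1},{"ax":0,"ay":0,"az":0,"x":0,"y":30,"z":0,"hand":1},{"ax":0,"ay":0,"az":0,"x":0,"y":25,"z":0,"hand":1},{"ax":0,"ay":0,"az":0,"x":0,"y":15,"z":0,"hand":1}]'
python3 look.py 2
```

```text
time: 1.97
eef_pos: [0.425, -0.2924, 0.114]
tcp_rot: [-0.5, 0.502, -0.498, 0.5]
contact_force: [-0.1, 4.3, 2.7]
opening: -0.004
   onz.147 ang -166.4 r 0.1369
scene px [148.  262.3 162.1] ang 4.7 z 0.1486
   onz.147 ang 5.8 r 0.0727
top px [151.  247.6 177.6] ang 7.5 z 0.1404
   onz.147 ang 7.6 r 0.0702
F [0.2 0.6 0.3] T [ 0.01  0.03 -0.01] p [ 0.4246 -0.2921  0.1139] t 2.0667
```

```bash
python3 - <<'E'
import numpy as np
a=np.radians(np.arange(155,366,5));r=78
X=r*np.cos(a);Y=r*np.sin(a)
print("first offset from (-78.4,35.9):",X[0]+78.4,Y[0]-35.9)
for i in range(len(a)-1): print(int(np.degrees(a[i])+.5),"x",round(Y[i]-Y[i+1],1),"z",round(X[i+1]-X[i],1),end=" | ")
E
python3 -m inch '[{"ax":0,"ay":0,"az":0,"x":4,"y":0,"z":2,"hand":1},{"ax":0,"ay":0,"az":0,"x":6,"y":0,"z":0,"hand":1},{"ax":0,"ay":0,"az":0,"x":6,"y":0,"z":-1,"hand":1},{"ax":0,"ay":0,"az":0,"x":6,"y":0,"z":-1,"hand":1},{"ax":0,"ay":0,"az":0,"x":6,"y":0,"z":-1,"hand":1}]'
python3 look.py 3
```

```text
first offset from (-78.4,35.9): 7.707992611141307 -2.935775584225439
155 x 6.3 z -2.6 | 160 x 6.5 z -2.0 | 165 x 6.6 z -1.5 | 170 x 6.7 z -0.9 | 175 x 6.8 z -0.3 | 180 x 6.8 z 0.3 | 185 x 6.7 z 0.9 | 190 x 6.6 z 1.5 | 195 x 6.5 z 2.0 | 200 x 6.3 z 2.6 | 205 x 6.0 z 3.1 | 210 x 5.7 z 3.7 | 215 x 5.4 z 4.1 | 220 x 5.0 z 4.6 | 225 x 4.6 z 5.0 | 230 x 4.1 z 5.4 | 235 x 3.7 z 5.7 | 240 x 3.1 z 6.0 | 245 x 2.6 z 6.3 | 250 x 2.0 z 6.5 | 255 x 1.5 z 6.6 | 260 x 0.9 z 6.7 | 265 x 0.3 z 6.8 | 270 x -0.3 z 6.8 | 275 x -0.9 z 6.7 | 280 x -1.5 z 6.6 | 285 x -2.0 z 6.5 | 290 x -2.6 z 6.3 | 295 x -3.1 z 6.0 | 300 x -3.7 z 5.7 | 305 x -4.1 z 5.4 | 310 x -4.6 z 5.0 | 315 x -5.0 z 4.6 | 320 x -5.4 z 4.1 | 325 x -5.7 z 3.7 | 330 x -6.0 z 3.1 | 335 x -6.3 z 2.6 | 340 x -6.5 z 2.0 | 345 x -6.6 z 1.5 | 350 x -6.7 z 0.9 | 355 x -6.8 z 0.3 | 360 x -6.8 z -0.3 | time: 2.48
eef_pos: [0.4273, -0.3228, 0.1197]
tcp_rot: [0.499, -0.498, 0.502, -0.5]
contact_force: [2.8, 4.8, 4.2]
opening: -0.003
   onz.147 ang -166.2 r 0.1373
scene px [136.  255.1 157. ] ang 20.6 z 0.1492
   onz.147 ang 21.8 r 0.0736
   onz.147 ang 143.4 r 0.1186
top px [148.  239.  179.9] ang 23.7 z 0.1419
   onz.147 ang 23.8 r 0.0705
F [0.6 0.6 6.4] T [-0.2  -0.15 -0.02] p [ 0.427  -0.3241  0.1197] t 2.5833
```

View pics/scene_3.png

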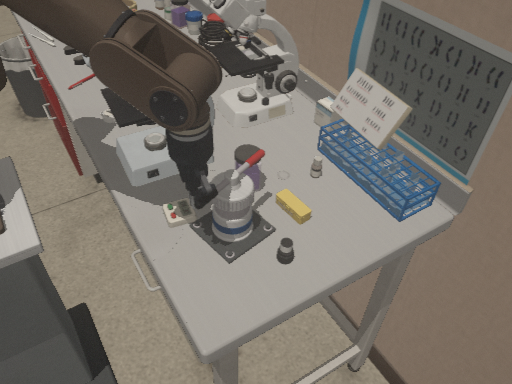

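The scene shows the gripper behind the black end at (200,190), with the red end now at (255,157) and everything standing. The bar has turned about 18° at level height, so I'm continuing.

```bash

python3 -m inch '[{"ax":0,"ay":0,"az":0,"x":6.7,"y":0,"z":0,"hand":1},{"ax":0,"ay":0,"az":0,"x":6.7,"y":0,"z":0.5,"hand":1},{"ax":0,"ay":0,"az":0,"x":6.7,"y":0,"z":1,"hand":1},{"ax":0,"ay":0,"az":0,"x":6.6,"y":0,"z":1.5,"hand":1},{"ax":0,"ay":0,"az":0,"x":6.5,"y":0,"z":2,"hand":1}]'
python3 look.py 4
```

```text
time: 3.0
eef_pos: [0.431, -0.3538, 0.1182]
tcp_rot: [-0.499, 0.501, -0.499, 0.501]
contact_force: [1.7, 4.9, 9.0]
opening: -0.001
   onz.147 ang -166.4 r 0.1369
scene px [120.  243.2 152.5] ang 41.8 z 0.1502
   onz.147 ang 42.6 r 0.0752
top px [154.  229.1 186. ] ang 44.8 z 0.1483
   onz.147 ang 44.8 r 0.0717
F [1.2 2.  8.2] T [ 0.08 -0.31  0.08] p [ 0.4319 -0.3559  0.1192] t 3.1
```

```bash

python3 -m inch '[{"ax":0,"ay":0,"az":0,"x":5,"y":0,"z":2.2,"hand":1},{"ax":0,"ay":0,"az":0,"x":4.9,"y":0,"z":2.4,"hand":1},{"ax":0,"ay":0,"az":0,"x":4.7,"y":0,"z":2.8,"hand":1},{"ax":0,"ay":0,"az":0,"x":4.4,"y":0,"z":3.1,"hand":1},{"ax":0,"ay":0,"az":0,"x":4.2,"y":0,"z":3.4,"hand":1}]'
python3 look.py 5
```

```text
time: 3.52
eef_pos: [0.4447, -0.3777, 0.1185]
tcp_rot: [-0.5, 0.5, -0.5, 0.5]
contact_force: [-2.9, 5.8, 7.7]
opening: -0.001
   onz.147 ang -166.3 r 0.1373
top px [151.  222.9 193.8] ang 62.9 z 0.1531
   onz.147 ang 62.4 r 0.0724
F [-0.5  0.2  4.7] T [-0.09  0.03  0.02] p [ 0.4455 -0.3795  0.1191] t 3.6167
```

```bash
python3 -c "
import cv2,numpy as np
a=[cv2.resize(cv2.imread(f'pics/scene_{i}.png')[120:260,160:300],(390,390),interpolation=2) for i in(4,5)]
cv2.imwrite('pics/c5.png',np.hstack(a))"
```

```text
(no output)
```

View pics/c5.png

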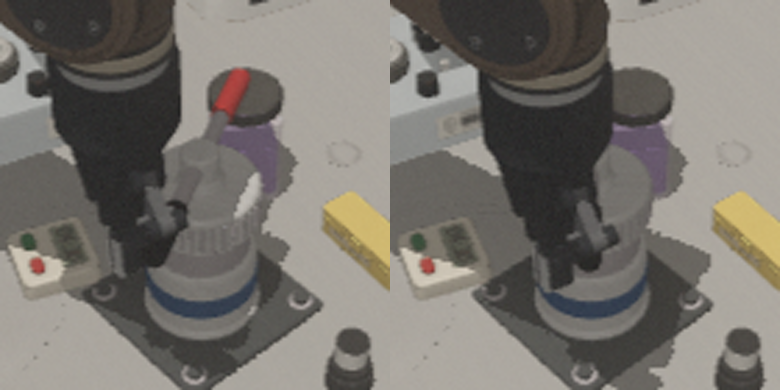

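The crops show the finger in front of the lid's left half, hiding the red arm. The lid's right skirt edge, original pixels about (246,195), stays visible, so I'll track its height by template.

```bash
cat > skirt.py <<'E'
import cv2,sys,numpy as np
n=sys.argv[1];a=cv2.imread("pics/scene_5.png",0);b=cv2.imread(f"pics/scene_{n}.png",0)
for nm,(x0,x1) in {"R":(241,254),"M":(230,243)}.items():
    t=a[183:207,x0:x1]; w=b[175:219,x0-1:x1+1]
    r=cv2.matchTemplate(w,t,cv2.TM_CCOEFF_NORMED); i=np.unravel_index(r.argmax(),r.shape)
    print("skirt",nm,"dv",i[0]-8,"score",r.max().round(3),"at0",r[8,1].round(3))
E
python3 skirt.py 4
python3 -m inch '[{"ax":0,"ay":0,"az":0,"x":3.9,"y":0,"z":3.7,"hand":1},{"ax":0,"ay":0,"az":0,"x":3.7,"y":0,"z":3.9,"hand":1},{"ax":0,"ay":0,"az":0,"x":3.4,"y":0,"z":4.2,"hand":1},{"ax":0,"ay":0,"az":0,"x":3.1,"y":0,"z":4.4,"hand":1},{"ax":0,"ay":0,"az":0,"x":2.8,"y":0,"z":4.6,"hand":1}]'
python3 look.py 6; python3 skirt.py 6
```

```text
skirt R dv 2 score 0.391 at0 0.275
skirt M dv 0 score 0.291 at0 0.158
time: 4.03
eef_pos: [0.4651, -0.3948, 0.1167]
tcp_rot: [-0.5, 0.501, -0.5, 0.5]
contact_force: [-2.5, 1.2, 1.2]
opening: 0.001
   onz.147 ang -166.3 r 0.1373
top px [157.  219.4 203.7] ang 81.8 z 0.1574
   onz.147 ang 80.9 r 0.0727
F [-0.9 -0.3  0. ] T [-0.01  0.06  0.02] p [ 0.466  -0.3953  0.1169] t 4.1333
skirt R dv 9 score 0.198 at0 -0.108
skirt M dv 9 score 0.336 at0 0.146
```

```bash
python3 -c "
import cv2,numpy as np
a=[cv2.resize(cv2.imread(f'pics/scene_{i}.png')[130:240,190:290],(390,429),interpolation=2) for i in(5,6)]
cv2.imwrite('pics/c6.png',np.hstack(a))"
```

```text
(no output)
```

View pics/c6.png

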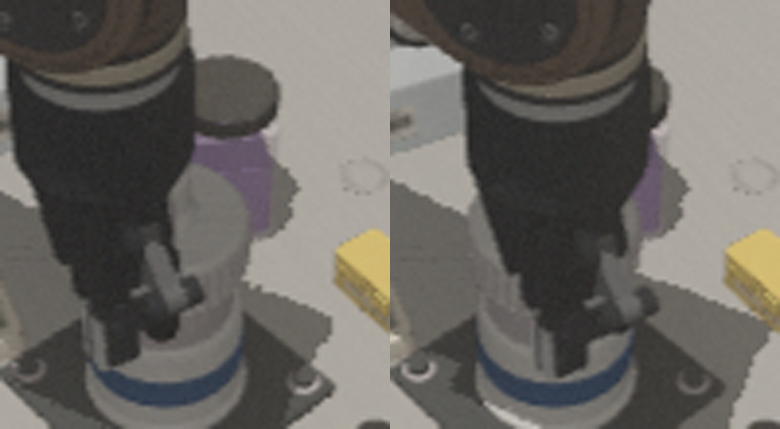

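```bash
cat > prof.py <<'E'
# columns at the lid's left/right silhouette: rows of the strongest vertical gradients
import sys
from h import *
c=read_camera("scene")
d=np.array([.853,-.521])/np.hypot(.853,.521)
for z in(.129,.119,.104):
    for s in(-1,1): print("rim",s,z,[proj(c,[*(np.array([.503,-.328])+s*k*d),z-dz]).round(1).tolist() for k,dz in((.042,0),(.038,0),(.042,.032))])
E
python3 prof.py; python3 - <<'E'
import cv2,numpy as np
for i in(0,1,3,4,5,6):
    g=cv2.imread(f"pics/scene{'_' if i else ''}{i}.png",0).astype(int)
    print(i,"L",g[172:222,214:217].mean(1).round().astype(int).tolist()); print("  R",g[172:222,249:252].mean(1).round().astype(int).tolist())
E
```

```text
rim -1 0.129 [[209.6, 183.9], [211.7, 183.9], [210.3, 195.8]]
rim 1 0.129 [[254.1, 184.4], [251.9, 184.4], [253.6, 196.4]]
rim -1 0.119 [[209.8, 187.7], [211.9, 187.7], [210.5, 199.5]]
rim 1 0.119 [[253.9, 188.2], [251.8, 188.2], [253.5, 200.0]]
rim -1 0.104 [[210.1, 193.3], [212.2, 193.3], [210.9, 204.8]]
rim 1 0.104 [[253.7, 193.8], [251.7, 193.8], [253.3, 205.3]]
0 L [173, 173, 174, 175, 181, 193, 197, 198, 193, 178, 176, 175, 169, 155, 134, 121, 155, 125, 121, 120, 122, 142, 166, 162, 149, 141, 119, 122, 129, 129, 128, 127, 134, 127, 128, 116, 108, 107, 111, 115, 121, 124, 160, 139, 140, 133, 127, 126, 118, 108]
  R [104, 102, 104, 105, 103, 108, 146, 176, 192, 195, 196, 197, 197, 198, 197, 196, 194, 190, 188, 183, 174, 161, 141, 128, 123, 119, 117, 119, 119, 114, 122, 137, 134, 121, 110, 112, 116, 116, 118, 117, 118, 117, 113, 113, 108, 108, 100, 90, 82, 76]
1 L [95, 93, 93, 95, 99, 105, 108, 109, 105, 97, 95, 100, 99, 98, 96, 92, 99, 106, 106, 106, 108, 127, 150, 145, 134, 126, 105, 108, 113, 114, 113, 113, 117, 113, 113, 103, 94, 93, 98, 102, 107, 109, 143, 123, 126, 118, 113,
[... 1373 characters left out ...]
 99, 101, 104]
  R [92, 90, 94, 95, 94, 98, 104, 109, 113, 113, 113, 112, 114, 111, 112, 112, 114, 113, 114, 115, 113, 112, 107, 102, 100, 97, 99, 98, 98, 103, 101, 101, 106, 102, 101, 104, 108, 107, 109, 110, 110, 109, 105, 105, 99, 98, 92, 81, 73, 65]
6 L [46, 45, 44, 45, 44, 45, 49, 47, 45, 46, 49, 52, 54, 63, 71, 78, 88, 102, 104, 108, 118, 119, 119, 119, 112, 106, 104, 104, 102, 104, 104, 104, 101, 105, 101, 97, 100, 98, 104, 109, 114, 117, 116, 114, 110, 110, 106, 105, 97, 86]
  R [46, 48, 48, 49, 48, 49, 48, 51, 56, 70, 87, 102, 102, 95, 98, 92, 86, 77, 74, 69, 68, 64, 70, 79, 98, 101, 100, 99, 98, 98, 98, 99, 98, 100, 103, 104, 102, 97, 86, 75, 66, 51, 56, 87, 98, 98, 94, 81, 72, 67]
```

No drop yet: in columns 214–217 the lid's top rim edge is still at row about 196, as in picture 0. I'm continuing.

```bash
cat > skirt.py <<'E'
import cv2,sys
g=cv2.imread(f"pics/scene_{sys.argv[1]}.png",0).astype(int)
print("L192-212",g[190:212,214:217].mean(1).round().astype(int).tolist());print("R",g[190:212,249:252].mean(1).round().astype(int).tolist())
E
python3 -m inch '[{"ax":0,"ay":0,"az":0,"x":2.4,"y":0,"z":4.8,"hand":1},{"ax":0,"ay":0,"az":0,"x":2.0,"y":0,"z":5,"hand":1},{"ax":0,"ay":0,"az":0,"x":1.7,"y":0,"z":5.1,"hand":1},{"ax":0,"ay":0,"az":0,"x":1.3,"y":0,"z":5.2,"hand":1},{"ax":0,"ay":0,"az":0,"x":1,"y":0,"z":5.3,"hand":1}]'
python3 look.py 7; python3 skirt.py 7
```

```text
time: 4.6
eef_pos: [0.4912, -0.4031, 0.1171]
tcp_rot: [-0.5, 0.5, -0.5, 0.5]
contact_force: [-2.7, -0.2, 0.5]
opening: -0.003
   onz.147 ang -166.4 r 0.1369
scene px [117.  208.4 157.1] ang 99.5 z 0.1493
   onz.147 ang 98.2 r 0.0738
   onz.147 ang 99.4 r 0.0773
F [-0.8  1.   0.1] T [-0.05  0.04 -0.04] p [ 0.4921 -0.4036  0.1176] t 4.7
L192-212 [115, 116, 118, 118, 120, 119, 113, 107, 106, 99, 105, 106, 106, 104, 109, 108, 113, 107, 101, 100, 105, 109]
R [43, 43, 41, 43, 43, 43, 45, 45, 45, 44, 45, 43, 44, 46, 45, 45, 45, 46, 48, 46, 48, 49]
```

```bash

python3 -m inch '[{"ax":0,"ay":0,"az":0,"x":0.6,"y":0,"z":5.4,"hand":1},{"ax":0,"ay":0,"az":0,"x":0.3,"y":0,"z":5.4,"hand":1},{"ax":0,"ay":0,"az":0,"x":-0.1,"y":0,"z":5.4,"hand":1},{"ax":0,"ay":0,"az":0,"x":-0.5,"y":0,"z":5.4,"hand":1},{"ax":0,"ay":0,"az":0,"x":-0.9,"y":0,"z":5.4,"hand":1}]'
python3 look.py 8; python3 skirt.py 8
```

```text
time: 5.12
eef_pos: [0.5184, -0.4039, 0.1195]
tcp_rot: [0.501, -0.499, 0.501, -0.499]
contact_force: [-6.6, 0.3, 7.2]
opening: -0.002
   onz.147 ang -166.4 r 0.1369
scene px [133.  199.6 163.6] ang 119.3 z 0.1489
   onz.147 ang 117.9 r 0.0728
F [1.3 0.7 7. ] T [ 0.19 -0.08 -0.  ] p [ 0.5202 -0.4036  0.12  ] t 5.2167
L192-212 [193, 192, 193, 193, 176, 179, 161, 136, 132, 122, 121, 125, 125, 125, 122, 121, 131, 110, 112, 125, 146, 151]
R [44, 72, 107, 111, 108, 101, 100, 101, 99, 102, 102, 103, 102, 101, 102, 102, 101, 103, 108, 107, 109, 110]
```

Level still, z 0.149 at about 116° turned. Finger at about 283°.

```bash

python3 -m inch '[{"ax":0,"ay":0,"az":0,"x":-1.3,"y":0,"z":5.3,"hand":1},{"ax":0,"ay":0,"az":0,"x":-1.6,"y":0,"z":5.2,"hand":1},{"ax":0,"ay":0,"az":0,"x":-1.9,"y":0,"z":5.1,"hand":1},{"ax":0,"ay":0,"az":0,"x":-2.3,"y":0,"z":5,"hand":1},{"ax":0,"ay":0,"az":0,"x":-2.6,"y":0,"z":4.8,"hand":1}]'
python3 look.py 9; python3 skirt.py 9
```

```text
time: 5.63
eef_pos: [0.5439, -0.3936, 0.1188]
tcp_rot: [0.5, -0.499, 0.501, -0.5]
contact_force: [-5.8, 0.1, 8.7]
opening: -0.002
   onz.147 ang -166.4 r 0.1369
scene px [189.  193.7 173.1] ang 142.8 z 0.1493
   onz.147 ang 140.8 r 0.0722
F [-2.3  1.3  6.4] T [0.33 0.14 0.02] p [ 0.5448 -0.3929  0.119 ] t 5.7333
L192-212 [191, 192, 192, 193, 193, 186, 169, 152, 129, 135, 127, 123, 123, 128, 127, 118, 128, 107, 114, 120, 143, 159]
R [114, 113, 114, 112, 118, 112, 106, 108, 100, 101, 102, 99, 99, 101, 102, 104, 102, 102, 108, 107, 110, 109]
```

```bash

python3 -m inch '[{"ax":0,"ay":0,"az":0,"x":-3,"y":0,"z":4.5,"hand":1},{"ax":0,"ay":0,"az":0,"x":-3.3,"y":0,"z":4.3,"hand":1},{"ax":0,"ay":0,"az":0,"x":-3.6,"y":0,"z":4,"hand":1},{"ax":0,"ay":0,"az":0,"x":-3.9,"y":0,"z":3.8,"hand":1},{"ax":0,"ay":0,"az":0,"x":-4.1,"y":0,"z":3.5,"hand":1}]'
python3 look.py 10
```

```text
time: 6.15
eef_pos: [0.5636, -0.3765, 0.1189]
tcp_rot: [0.501, -0.499, 0.501, -0.499]
contact_force: [-7.7, -6.6, 6.5]
opening: -0.001
   onz.147 ang -166.4 r 0.1369
   onz.147 ang 159.9 r 0.0719
   onz.147 ang 162.1 r 0.0849
F [-6.3 -1.7  7.9] T [-0.03  0.7   0.13] p [ 0.564  -0.3763  0.1195] t 6.25
```

```bash
sed -i 's/p=onz(c,q\[1\],q\[2\],.147); print("/p=onz(c,q[1],q[2],.147); print(n,np.array(q[:3]),"/' look.py
python3 -m inch '[{"ax":0,"ay":0,"az":0,"x":-4.3,"y":0,"z":3.2,"hand":1},{"ax":0,"ay":0,"az":0,"x":-4.5,"y":0,"z":2.9,"hand":1},{"ax":0,"ay":0,"az":0,"x":-4.8,"y":0,"z":2.5,"hand":1},{"ax":0,"ay":0,"az":0,"x":-4.9,"y":0,"z":2.2,"hand":1},{"ax":0,"ay":0,"az":0,"x":-5.1,"y":0,"z":1.9,"hand":1}]'
python3 look.py 11;python3 skirt.py 11
```

```text
time: 6.67
eef_pos: [0.5768, -0.3531, 0.1196]
tcp_rot: [0.501, -0.498, 0.501, -0.499]
contact_force: [-5.4, -3.9, 7.5]
opening: 0.001
scene [ 15.  173.2 214.9]    onz.147 ang -166.4 r 0.1369
scene px [206.  196.8 190.1] ang 135.3 z 0.0961
scene px [206.  196.8 190.1] ang 178.7 z 0.1471
scene [206.  196.8 190.1]    onz.147 ang 178.6 r 0.0715
top [ 20.  219.6 252.6]    onz.147 ang 143.4 r 0.1186
top [160.  252.  241.9]    onz.147 ang 179.7 r 0.0729
F [-2.7  0.1  7.3] T [0.29 0.44 0.08] p [ 0.5776 -0.3514  0.1198] t 6.7667
L192-212 [115, 115, 134, 180, 180, 173, 154, 127, 129, 122, 123, 121, 123, 123, 121, 129, 123, 99, 99, 99, 103, 111]
R [178, 174, 164, 150, 132, 112, 116, 105, 100, 102, 99, 98, 98, 101, 104, 101, 100, 100, 105, 105, 108, 107]
```

176° turned and still level. I'll switch to the red end, now where the black end started, so the arm stays on the proven right side.

```bash

python3 -m inch '[{"ax":0,"ay":0,"az":0,"x":10,"y":0,"z":0,"hand":1},{"ax":0,"ay":0,"az":0,"x":0,"y":-20,"z":0,"hand":1},{"ax":0,"ay":0,"az":0,"x":0,"y":-32,"z":0,"hand":1},{"ax":0,"ay":0,"az":0,"x":0,"y":-32,"z":0,"hand":1},{"ax":0,"ay":0,"az":0,"x":-10,"y":0,"z":-20,"hand":1}]'
python3 -m inch '[{"ax":0,"ay":0,"az":0,"x":-16,"y":0,"z":-30,"hand":1},{"ax":0,"ay":0,"az":0,"x":-16,"y":0,"z":-30,"hand":1},{"ax":0,"ay":0,"az":0,"x":-16,"y":0,"z":-30,"hand":1},{"ax":0,"ay":0,"az":0,"x":-16,"y":0,"z":-30,"hand":1},{"ax":0,"ay":0,"az":0,"x":-10,"y":0,"z":-10,"hand":1}]'
python3 look.py 12; python3 to.py "(.428,-.284,.195)" "(.428,-.284,.117)"
```

```text
time: 7.18
eef_pos: [0.5616, -0.3544, 0.2097]
tcp_rot: [0.499, -0.494, 0.506, -0.501]
contact_force: [0.4, -0.9, 2.6]
opening: -0.003
time: 7.6
eef_pos: [0.4238, -0.2749, 0.1999]
tcp_rot: [-0.499, 0.501, -0.499, 0.5]
contact_force: [0.7, -0.4, -1.2]
opening: -0.001
scene [ 15.  173.2 214.9]    onz.147 ang -166.4 r 0.1369
scene px [211.  197.2 191.1] ang 134.0 z 0.0918
scene px [211.  197.2 191.1] ang 179.8 z 0.1458
scene [211.  197.2 191.1]    onz.147 ang -179.3 r 0.072
top [ 53.  251.9 234.3]    onz.147 ang 179.5 r 0.0564
F [-0.2  0.1  0. ] T [0.03 0.01 0.02] p [ 0.4253 -0.2754  0.2007] t 7.7
axes x,y,z cols [[-0.0, 0.001, 1.0], [-1.0, 0.001, -0.0], [-0.001, -1.0, 0.001]] p [ 0.4253 -0.2754  0.2007]
[ 0.428 -0.284  0.195] [8.6 5.6 2.7]
[ 0.428 -0.284  0.117] [ 0.1 78.  -0.1]
```

```bash

python3 -m inch '[{"ax":0,"ay":0,"az":0,"x":0,"y":25,"z":2,"hand":1},{"ax":0,"ay":0,"az":0,"x":0,"y":30,"z":0,"hand":1},{"ax":0,"ay":0,"az":0,"x":0,"y":28,"z":0,"hand":1},{"ax":0,"ay":0,"az":0,"x":5,"y":0,"z":0,"hand":1},{"ax":0,"ay":0,"az":0,"x":7,"y":0,"z":0,"hand":1}]'
python3 -m inch '[{"ax":0,"ay":0,"az":0,"x":6,"y":0,"z":0,"hand":1},{"ax":0,"ay":0,"az":0,"x":6,"y":0,"z":0,"hand":1},{"ax":0,"ay":0,"az":0,"x":6,"y":0,"z":-1,"hand":1},{"ax":0,"ay":0,"az":0,"x":5,"y":0,"z":-1,"hand":1},{"ax":0,"ay":0,"az":0,"x":5,"y":0,"z":0,"hand":1}]'
python3 look.py 13
```

```text
time: 8.12
eef_pos: [0.4283, -0.2888, 0.1168]
tcp_rot: [-0.5, 0.501, -0.499, 0.5]
contact_force: [0.8, 0.3, 0.5]
opening: -0.002
time: 8.53
eef_pos: [0.4265, -0.3186, 0.1196]
tcp_rot: [0.5, -0.499, 0.501, -0.5]
contact_force: [0.9, 0.6, 0.5]
opening: 0.001
scene [ 17.  173.2 215.1]    onz.147 ang -166.3 r 0.1372
scene px [180.  201.3 199.4] ang -170.0 z 0.1351
scene [180.  201.3 199.4]    onz.147 ang -162.8 r 0.0787
top [ 22.  219.7 252.5]    onz.147 ang 143.4 r 0.1183
F [ 0.4 -0.5  0.1] T [ 0.02  0.01 -0.01] p [ 0.426  -0.3184  0.1188] t 8.6333
```

Red now triangulates at z 0.135, with near-zero force. It may have dropped, so I'll look.

```bash
python3 skirt.py 12; python3 skirt.py 13; python3 -c "
import cv2,numpy as np
a=[cv2.resize(cv2.imread(f'pics/scene_{i}.png')[140:240,180:280],(390,390),interpolation=2) for i in(12,13)]
cv2.imwrite('pics/c13.png',np.hstack(a))"
```

```text
L192-212 [110, 110, 128, 174, 173, 164, 146, 133, 118, 115, 114, 117, 116, 115, 116, 111, 104, 95, 93, 93, 98, 100]
R [173, 169, 159, 144, 131, 111, 114, 105, 108, 102, 102, 101, 106, 118, 118, 106, 98, 97, 103, 101, 103, 105]
L192-212 [99, 97, 89, 84, 85, 92, 103, 113, 112, 108, 102, 102, 101, 100, 97, 102, 102, 104, 102, 99, 101, 105]
R [185, 186, 183, 179, 172, 159, 151, 127, 121, 115, 108, 106, 110, 110, 111, 112, 112, 111, 106, 106, 108, 108]
```

View pics/c13.png

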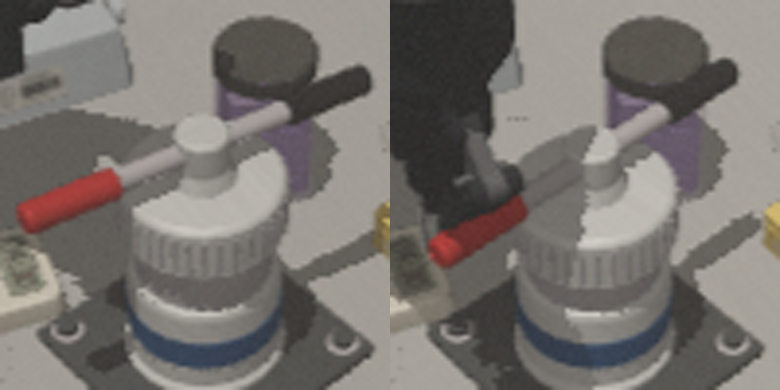

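Both crops confirm it: the boss top went from about (232,170) to (233,174) and the skirt now overlaps the neck, so the lid has dropped into the thread start. Now clockwise, pushing the black end from its +y side.

```bash

python3 -m inch '[{"ax":0,"ay":0,"az":0,"x":-12,"y":0,"z":0,"hand":1},{"ax":0,"ay":0,"az":0,"x":-4,"y":-25,"z":0,"hand":1},{"ax":0,"ay":0,"az":0,"x":0,"y":-32,"z":0,"hand":1},{"ax":0,"ay":0,"az":0,"x":0,"y":-24,"z":0,"hand":1},{"ax":0,"ay":0,"az":0,"x":-5,"y":0,"z":20,"hand":1}]'
python3 -m inch '[{"ax":0,"ay":0,"az":0,"x":-8,"y":0,"z":30,"hand":1},{"ax":0,"ay":0,"az":0,"x":-8,"y":0,"z":30,"hand":1},{"ax":0,"ay":0,"az":0,"x":-8,"y":0,"z":30,"hand":1},{"ax":0,"ay":0,"az":0,"x":-8,"y":0,"z":30,"hand":1},{"ax":0,"ay":0,"az":0,"x":-3,"y":0,"z":12,"hand":1}]'
python3 look.py 14; python3 to.py "(.578,-.262,.195)" "(.578,-.262,.122)"
```

```text
time: 9.05
eef_pos: [0.4467, -0.2979, 0.2053]
tcp_rot: [0.5, -0.497, 0.504, -0.499]
contact_force: [0.4, -1.4, 1.1]
opening: -0.0
time: 9.47
eef_pos: [0.5805, -0.2591, 0.1991]
tcp_rot: [-0.5, 0.499, -0.5, 0.501]
contact_force: [-0.3, 1.0, 0.2]
opening: 0.003
scene [ 15.  173.2 214.9]    onz.147 ang -166.4 r 0.1369
scene px [188.  202.4 199.3] ang -167.2 z 0.1379
scene [188.  202.4 199.3]    onz.147 ang -161.9 r 0.0772
top [ 20.  219.6 252.6]    onz.147 ang 143.4 r 0.1186
top px [158.  259.  240.8] ang -167.7 z 0.0991
top [158.  259.  240.8]    onz.147 ang -168.1 r 0.0722
F [ 0.  -0.2  0.4] T [-0.01  0.03 -0.  ] p [ 0.5791 -0.2597  0.1988] t 9.5667
axes x,y,z cols [[0.003, -0.001, 1.0], [-1.0, 0.0, 0.003], [-0.0, -1.0, -0.001]] p [ 0.5791 -0.2597  0.1988]
[ 0.578 -0.262  0.195] [ 2.3  3.8 -1.1]
[ 0.578 -0.262  0.122] [ 0.  73.   0.1]
```

```bash

python3 -m inch '[{"ax":0,"ay":0,"az":0,"x":0,"y":24,"z":0,"hand":1},{"ax":0,"ay":0,"az":0,"x":0,"y":28,"z":0,"hand":1},{"ax":0,"ay":0,"az":0,"x":0,"y":25,"z":0,"hand":1},{"ax":0,"ay":0,"az":0,"x":5,"y":0,"z":0,"hand":1},{"ax":0,"ay":0,"az":0,"x":5,"y":0,"z":0,"hand":1}]'
python3 -m inch '[{"ax":0,"ay":0,"az":0,"x":5,"y":0,"z":0,"hand":1},{"ax":0,"ay":0,"az":0,"x":5,"y":0,"z":0,"hand":1},{"ax":0,"ay":0,"az":0,"x":5,"y":0,"z":0,"hand":1},{"ax":0,"ay":0,"az":0,"x":5,"y":0,"z":0,"hand":1},{"ax":0,"ay":0,"az":0,"x":5,"y":0,"z":0,"hand":1}]'
python3 look.py 15
python3 - <<'E'
import numpy as np
a=np.arange(40,-160,-5.);r=78
X=r*np.cos(np.radians(a));Y=r*np.sin(np.radians(a))
for i in range(len(a)-1): print(int(a[i]),"x",round(Y[i]-Y[i+1],1),"z",round(X[i+1]-X[i],1),end=" | ")
E
```

```text
time: 9.98
eef_pos: [0.5758, -0.2709, 0.1206]
tcp_rot: [-0.5, 0.502, -0.498, 0.499]
contact_force: [-0.2, -0.4, 1.2]
opening: -0.002
time: 10.4
eef_pos: [0.5788, -0.2967, 0.1236]
tcp_rot: [0.5, -0.499, 0.501, -0.5]
contact_force: [2.3, 3.3, 1.6]
opening: -0.001
scene [ 15.  173.2 214.9]    onz.147 ang -166.4 r 0.1369
scene px [191.  199.1 196.2] ang -175.3 z 0.1379
scene [191.  199.1 196.2]    onz.147 ang -169.3 r 0.0762
top [ 20.  219.6 252.6]    onz.147 ang 143.4 r 0.1186
top px [160.  253.6 241.6] ang -177.8 z 0.0905
top [160.  253.6 241.6]    onz.147 ang -177.6 r 0.0723
F [-0.5 -0.5 -0.3] T [ 0.03  0.01 -0.01] p [ 0.5783 -0.2974  0.123 ] t 10.5
40 x 5.4 z 4.1 | 35 x 5.7 z 3.7 | 30 x 6.0 z 3.1 | 25 x 6.3 z 2.6 | 20 x 6.5 z 2.0 | 15 x 6.6 z 1.5 | 10 x 6.7 z 0.9 | 5 x 6.8 z 0.3 | 0 x 6.8 z -0.3 | -5 x 6.7 z -0.9 | -10 x 6.6 z -1.5 | -15 x 6.5 z -2.0 | -20 x 6.3 z -2.6 | -25 x 6.0 z -3.1 | -30 x 5.7 z -3.7 | -35 x 5.4 z -4.1 | -40 x 5.0 z -4.6 | -45 x 4.6 z -5.0 | -50 x 4.1 z -5.4 | -55 x 3.7 z -5.7 | -60 x 3.1 z -6.0 | -65 x 2.6 z -6.3 | -70 x 2.0 z -6.5 | -75 x 1.5 z -6.6 | -80 x 0.9 z -6.7 | -85 x 0.3 z -6.8 | -90 x -0.3 z -6.8 | -95 x -0.9 z -6.7 | -100 x -1.5 z -6.6 | -105 x -2.0 z -6.5 | -110 x -2.6 z -6.3 | -115 x -3.1 z -6.0 | -120 x -3.7 z -5.7 | -125 x -4.1 z -5.4 | -130 x -4.6 z -5.0 | -135 x -5.0 z -4.6 | -140 x -5.4 z -4.1 | -145 x -5.7 z -3.7 | -150 x -6.0 z -3.1 |
```

```bash

python3 -m inch '[{"ax":0,"ay":0,"az":0,"x":6.3,"y":1,"z":1,"hand":1},{"ax":0,"ay":0,"az":0,"x":6.5,"y":1,"z":0.5,"hand":1},{"ax":0,"ay":0,"az":0,"x":6.6,"y":1,"z":0.3,"hand":1},{"ax":0,"ay":0,"az":0,"x":6.7,"y":1,"z":0,"hand":1},{"ax":0,"ay":0,"az":0,"x":6.8,"y":1,"z":-0.2,"hand":1}]'
python3 look.py 16
python3 -m inch '[{"ax":0,"ay":0,"az":0,"x":6.8,"y":0,"z":-0.4,"hand":1},{"ax":0,"ay":0,"az":0,"x":6.7,"y":0,"z":-0.9,"hand":1},{"ax":0,"ay":0,"az":0,"x":6.6,"y":0,"z":-1.5,"hand":1},{"ax":0,"ay":0,"az":0,"x":6.5,"y":0,"z":-2,"hand":1},{"ax":0,"ay":0,"az":0,"x":6.3,"y":0,"z":-2.5,"hand":1}]'
python3 look.py 17
```

```text
time: 10.92
eef_pos: [0.5794, -0.3295, 0.1168]
tcp_rot: [-0.5, 0.5, -0.5, 0.5]
contact_force: [-1.2, 3.0, 0.3]
opening: 0.006
scene [ 15.  173.2 214.9]    onz.147 ang -166.4 r 0.1369
scene [196.  193.6 186.3]    onz.147 ang 169.3 r 0.0733
top [ 20.  219.6 252.6]    onz.147 ang 143.4 r 0.1186
top [155.  239.5 239.5]    onz.147 ang 157.7 r 0.0729
F [ 0.6  0.8 -0.2] T [ 0.03  0.03 -0.01] p [ 0.5793 -0.3308  0.1168] t 11.0167
time: 11.43
eef_pos: [0.5723, -0.3627, 0.1173]
tcp_rot: [0.5, -0.5, 0.5, -0.5]
contact_force: [0.1, 2.1, -0.6]
opening: 0.0
scene [ 15.  173.2 214.9]    onz.147 ang -166.4 r 0.1369
scene px [182.  194.9 176.5] ang 138.2 z 0.1355
scene [182.  194.9 176.5]    onz.147 ang 148.3 r 0.0685
F [ 0.1 -0.5  0.5] T [ 0.01 -0.01  0.01] p [ 0.572  -0.3638  0.1176] t 11.5333
```

```bash

python3 -m inch '[{"ax":0,"ay":0,"az":0,"x":5.9,"y":0,"z":-3.3,"hand":1},{"ax":0,"ay":0,"az":0,"x":5.6,"y":0,"z":-3.8,"hand":1},{"ax":0,"ay":0,"az":0,"x":5.3,"y":0,"z":-4.3,"hand":1},{"ax":0,"ay":0,"az":0,"x":4.9,"y":0,"z":-4.7,"hand":1},{"ax":0,"ay":0,"az":0,"x":4.5,"y":0,"z":-5.1,"hand":1}]'
python3 look.py 18
python3 -m inch '[{"ax":0,"ay":0,"az":0,"x":4,"y":0,"z":-5.5,"hand":1},{"ax":0,"ay":0,"az":0,"x":3.5,"y":0,"z":-5.8,"hand":1},{"ax":0,"ay":0,"az":0,"x":3,"y":0,"z":-6.1,"hand":1},{"ax":0,"ay":0,"az":0,"x":2.4,"y":0,"z":-6.3,"hand":1},{"ax":0,"ay":0,"az":0,"x":1.9,"y":0,"z":-6.5,"hand":1}]'
python3 look.py 19
```

```text
time: 11.95
eef_pos: [0.5508, -0.3887, 0.1174]
tcp_rot: [0.5, -0.5, 0.5, -0.5]
contact_force: [1.4, 1.7, 0.1]
opening: 0.002
scene [ 15.  173.2 214.9]    onz.147 ang -166.4 r 0.1369
scene px [131.  201.9 168.8] ang 114.7 z 0.1313
scene [131.  201.9 168.8]    onz.147 ang 127.3 r 0.0613
F [-0.1 -0.1 -0.3] T [-0.03  0.02  0.01] p [ 0.5502 -0.3895  0.1174] t 12.05
time: 12.47
eef_pos: [0.5204, -0.4033, 0.1173]
tcp_rot: [0.5, -0.5, 0.5, -0.5]
contact_force: [2.5, 1.3, -0.4]
opening: 0.004
scene [ 15.  173.2 214.9]    onz.147 ang -166.4 r 0.1369
scene px [101.  213.2 162.7] ang 91.2 z 0.1299
scene [101.  213.2 162.7]    onz.147 ang 101.0 r 0.0546
top [ 84.  215.2 209.6]    onz.147 ang 91.1 r 0.081
F [-0.6 -0.1 -0.3] T [ 0.01 -0.02  0.02] p [ 0.5196 -0.4037  0.1173] t 12.5667
```

```bash

python3 -m inch '[{"ax":0,"ay":0,"az":0,"x":1.2,"y":0,"z":-6.7,"hand":1},{"ax":0,"ay":0,"az":0,"x":0.7,"y":0,"z":-6.7,"hand":1},{"ax":0,"ay":0,"az":0,"x":0,"y":0,"z":-6.8,"hand":1},{"ax":0,"ay":0,"az":0,"x":-0.6,"y":0,"z":-6.7,"hand":1},{"ax":0,"ay":0,"az":0,"x":-1.2,"y":0,"z":-6.7,"hand":1}]'
python3 look.py 20
```

```text
time: 12.98
eef_pos: [0.4868, -0.4032, 0.1174]
tcp_rot: [0.5, -0.5, 0.5, -0.5]
contact_force: [1.8, -0.3, -0.7]
opening: -0.006
scene [ 15.  173.2 214.9]    onz.147 ang -166.4 r 0.1369
top px [144.  222.9 196.5] ang 65.9 z 0.1349
top [144.  222.9 196.5]    onz.147 ang 66.8 r 0.0698
F [ 0.4  0.3 -0.2] T [-0.    0.01  0.01] p [ 0.4859 -0.403   0.1172] t 13.0833
```

```bash

python3 -m inch '[{"ax":0,"ay":0,"az":0,"x":-1.8,"y":0,"z":-6.6,"hand":1},{"ax":0,"ay":0,"az":0,"x":-2.3,"y":0,"z":-6.4,"hand":1},{"ax":0,"ay":0,"az":0,"x":-2.8,"y":0,"z":-6.2,"hand":1},{"ax":0,"ay":0,"az":0,"x":-1.3,"y":0,"z":-2.4,"hand":1},{"ax":0,"ay":0,"az":0,"x":-1.4,"y":0,"z":-2.4,"hand":1}]'
python3 look.py 21
python3 -m inch '[{"ax":0,"ay":0,"az":0,"x":-1.4,"y":0,"z":-2.4,"hand":1},{"ax":0,"ay":0,"az":0,"x":-1.5,"y":0,"z":-2.3,"hand":1},{"ax":0,"ay":0,"az":0,"x":-1.6,"y":0,"z":-2.2,"hand":1},{"ax":0,"ay":0,"az":0,"x":-1.7,"y":0,"z":-2.2,"hand":1}]'
python3 look.py 22
```

```text
time: 13.5
eef_pos: [0.4631, -0.3935, 0.1176]
tcp_rot: [0.5, -0.5, 0.5, -0.5]
contact_force: [3.6, -0.8, -0.1]
opening: -0.0
scene [ 16.  173.1 215.1]    onz.147 ang -166.3 r 0.1373
top px [147.  229.5 188.1] ang 45.8 z 0.1246
top [147.  229.5 188.1]    onz.147 ang 47.0 r 0.0678
F [ 2.2 -0.6 -0.3] T [-0.09 -0.27  0.03] p [ 0.4631 -0.3934  0.1175] t 13.6
time: 13.93
eef_pos: [0.4578, -0.3892, 0.1185]
tcp_rot: [0.498, -0.496, 0.505, -0.501]
contact_force: [15.3, -5.8, -5.9]
opening: 0.001
scene [ 16.  173.1 215.1]    onz.147 ang -166.3 r 0.1373
top px [144.  231.2 186.6] ang 41.6 z 0.1235
top [144.  231.2 186.6]    onz.147 ang 42.8 r 0.0675
F [12.  -5.3 -5.3] T [-0.86 -1.97 -0.13] p [ 0.4578 -0.3894  0.1187] t 14.0333
```

Force rose to 15 N with the angle stalled at red about 42°, so this looks like the end stop. I'll back off, lift clear and check the height.

```bash

python3 -m inch '[{"ax":0,"ay":0,"az":0,"x":5,"y":0,"z":8,"hand":1},{"ax":0,"ay":0,"az":0,"x":6,"y":0,"z":9,"hand":1},{"ax":0,"ay":0,"az":0,"x":0,"y":-30,"z":0,"hand":1},{"ax":0,"ay":0,"az":0,"x":0,"y":-35,"z":0,"hand":1},{"ax":0,"ay":0,"az":0,"x":0,"y":-35,"z":0,"hand":1}]'
python3 -m inch '[{"ax":0,"ay":0,"az":0,"x":0,"y":-30,"z":0,"hand":1},{"ax":0,"ay":0,"az":0,"x":-20,"y":0,"z":-25,"hand":1},{"ax":0,"ay":0,"az":0,"x":-30,"y":0,"z":-20,"hand":1},{"ax":0,"ay":0,"az":0,"x":-30,"y":0,"z":-20,"hand":1},{"ax":0,"ay":0,"az":0,"x":-15,"y":0,"z":-10,"hand":1}]'
python3 look.py 23
python3 -c "
import cv2,numpy as np
a=[cv2.resize(cv2.imread(f'pics/scene_{i}.png')[140:260,180:310],(390,360),interpolation=2) for i in(12,23)]
cv2.imwrite('pics/c23.png',np.hstack(a))"
```

```text
time: 14.45
eef_pos: [0.47, -0.3974, 0.2166]
tcp_rot: [-0.5, 0.502, -0.498, 0.5]
contact_force: [0.9, -1.1, 0.9]
opening: 0.001
time: 14.87
eef_pos: [0.3937, -0.3004, 0.2465]
tcp_rot: [-0.5, 0.502, -0.498, 0.5]
contact_force: [1.0, -0.1, 0.2]
opening: -0.001
scene [ 15.  173.2 214.9]    onz.147 ang -166.4 r 0.1369
scene px [112.  242.3 161.7] ang 43.1 z 0.126
scene [112.  242.3 161.7]    onz.147 ang 35.2 r 0.0483
top px [145.  229.9 187.7] ang 44.7 z 0.1246
top [145.  229.9 187.7]    onz.147 ang 46.0 r 0.0677
F [-0.1 -0.2  1.1] T [ 0.01 -0.   -0.01] p [ 0.3945 -0.301   0.2469] t 14.9667
```

View pics/c23.png

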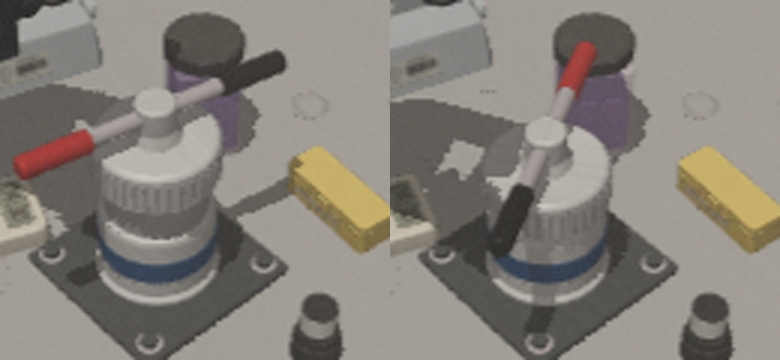

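```bash
python3 - <<'E'
from h import *
c=read_camera("scene");t=read_camera("top")
for a in(42,43,44,45):
    P=lambda z,a=a:[.503+.0715*np.cos(np.radians(a)),-.328+.0715*np.sin(np.radians(a)),z]
    print(a,proj(c,P(.147)).round(1),proj(c,P(.122)).round(1),proj(c,P(.1236)).round(1),"top",proj(t,P(.147)).round(1),proj(t,P(.122)).round(1))
# boss top: bright disc centroid, before (pic12) / now, template in rows
a=cv2.imread("pics/scene_12.png",0);b=cv2.imread("pics/scene_23.png",0)
for i,g in((12,a),(23,b)):
    print(i,g[162:215,246:250].mean(1).round().astype(int).tolist())
# bystanders vs start, colour centroids in top
x=cv2.imread("pics/top0.png");y=t["img"][...,::-1]
for nm,(x0,y0,x1,y1) in dict(jar=(190,155,228,190),mailer=(240,150,280,172),timer=(200,230,232,262),eye=(285,183,308,205)).items():
    p=cv2.matchTemplate(cv2.copyMakeBorder(np.ascontiguousarray(y[y0-8:y1+8,x0-8:x1+8]),0,0,0,0,0),np.ascontiguousarray(x[y0:y1,x0:x1]),cv2.TM_CCOEFF_NORMED);i=np.unravel_index(p.argmax(),p.shape);print(nm,"shift px",i[1]-8,i[0]-8,p.max().round(2))
E
```

```text
42 [243.  153.7] [242.9 163.3] [242.9 162.7] top [230.3 185. ] [231.1 186.9]
43 [242.4 153.6] [242.3 163.2] [242.4 162.6] top [229.9 185.4] [230.7 187.2]
44 [241.8 153.5] [241.8 163.1] [241.8 162.5] top [229.5 185.8] [230.3 187.6]
45 [241.2 153.4] [241.2 163. ] [241.2 162.4] top [229.1 186.2] [229.9 188. ]
12 [62, 59, 58, 73, 97, 122, 153, 159, 155, 144, 124, 99, 96, 96, 101, 105, 120, 170, 176, 177, 176, 176, 178, 178, 178, 179, 180, 180, 182, 181, 180, 176, 170, 154, 141, 117, 118, 108, 105, 105, 103, 104, 103, 100, 95, 90, 90, 90, 93, 96, 100, 104, 107]
23 [62, 62, 60, 73, 92, 89, 90, 88, 89, 88, 89, 89, 96, 90, 90, 88, 90, 90, 90, 88, 88, 90, 111, 140, 165, 178, 178, 176, 179, 178, 178, 178, 178, 175, 176, 177, 174, 174, 176, 176, 171, 167, 154, 140, 120, 114, 105, 103, 104, 103, 102, 102, 104]
jar shift px 0 0 0.91
mailer shift px 0 0 0.85
timer shift px -4 -8 0.22
eye shift px 0 0 1.0
```

The heights put the lid at roughly 104–105.3 mm, too close to the limit to call, so I'll press once more, slowly, and see whether the angle advances.

```bash

python3 -m inch '[{"ax":0,"ay":0,"az":0,"x":20,"y":0,"z":17,"hand":1},{"ax":0,"ay":0,"az":0,"x":30,"y":0,"z":25,"hand":1},{"ax":0,"ay":0,"az":0,"x":30,"y":0,"z":25,"hand":1},{"ax":0,"ay":0,"az":0,"x":20,"y":0,"z":17,"hand":1},{"ax":0,"ay":0,"az":0,"x":0,"y":25,"z":0,"hand":1}]'
python3 -m inch '[{"ax":0,"ay":0,"az":0,"x":0,"y":35,"z":0,"hand":1},{"ax":0,"ay":0,"az":0,"x":0,"y":35,"z":0,"hand":1},{"ax":0,"ay":0,"az":0,"x":0,"y":30,"z":0,"hand":1},{"ax":0,"ay":0,"az":0,"x":0,"y":5,"z":0,"hand":1},{"ax":0,"ay":0,"az":0,"x":0,"y":0,"z":0,"hand":1}]'
python3 look.py 24
```

```text
time: 15.48
eef_pos: [0.4848, -0.4105, 0.2274]
tcp_rot: [0.5, -0.496, 0.505, -0.499]
contact_force: [0.2, 1.0, -0.1]
opening: -0.001
time: 15.9
eef_pos: [0.4792, -0.4027, 0.1137]
tcp_rot: [-0.5, 0.503, -0.498, 0.5]
contact_force: [-0.2, 0.3, 0.8]
opening: 0.0
scene [ 15.  173.2 214.9]    onz.147 ang -166.4 r 0.1369
top px [142.  229.8 187.5] ang 44.8 z 0.1275
top [142.  229.8 187.5]    onz.147 ang 45.8 r 0.0682
F [-0.2 -0.6  0.5] T [0.03 0.   0.05] p [ 0.4812 -0.4048  0.1188] t 16.0
```

```bash

python3 -m inch '[{"ax":0,"ay":0,"az":0,"x":-3.4,"y":0,"z":-5,"hand":1},{"ax":0,"ay":0,"az":0,"x":-3.4,"y":0,"z":-5,"hand":1},{"ax":0,"ay":0,"az":0,"x":-2.5,"y":0,"z":-3.7,"hand":1},{"ax":0,"ay":0,"az":0,"x":-2,"y":0,"z":-3,"hand":1},{"ax":0,"ay":0,"az":0,"x":-1.4,"y":0,"z":-2,"hand":1}]'
python3 look.py 25
python3 -m inch '[{"ax":0,"ay":0,"az":0,"x":-1,"y":0,"z":-1.6,"hand":1},{"ax":0,"ay":0,"az":0,"x":-1,"y":0,"z":-1.6,"hand":1},{"ax":0,"ay":0,"az":0,"x":-1,"y":0,"z":-1.6,"hand":1}]'
python3 look.py 26
```

```text
time: 16.42
eef_pos: [0.4623, -0.3912, 0.1188]
tcp_rot: [0.5, -0.498, 0.502, -0.5]
contact_force: [4.6, -2.2, 1.4]
opening: 0.003
scene [ 15.  173.2 214.9]    onz.147 ang -166.4 r 0.1369
top px [145.  229.9 187.5] ang 44.6 z 0.1265
top [145.  229.9 187.5]    onz.147 ang 45.7 r 0.0681
F [ 3.5 -1.5  0.9] T [-0.21 -0.54 -0.01] p [ 0.4625 -0.3913  0.1188] t 16.5167
time: 16.77
eef_pos: [0.4599, -0.3894, 0.1191]
tcp_rot: [0.499, -0.497, 0.504, -0.5]
contact_force: [11.6, -4.4, -1.3]
opening: 0.001
scene [ 15.  173.2 214.9]    onz.147 ang -166.4 r 0.1369
top px [145.  230.6 186.9] ang 42.9 z 0.1259
top [145.  230.6 186.9]    onz.147 ang 44.0 r 0.0679
F [ 9.7 -4.1 -1.1] T [-0.63 -1.57 -0.12] p [ 0.46   -0.3894  0.1191] t 16.8667
```

Pressing again gave only a springy 2°, with force rising in proportion from 4 to 12 N, and the first time it returned to 44.7°. That is the end stop. I'll let go and check.

```bash

python3 -m inch '[{"ax":0,"ay":0,"az":0,"x":2,"y":0,"z":3,"hand":1},{"ax":0,"ay":0,"az":0,"x":4,"y":0,"z":6,"hand":1},{"ax":0,"ay":0,"az":0,"x":7,"y":0,"z":10,"hand":1},{"ax":0,"ay":0,"az":0,"x":0,"y":-30,"z":0,"hand":1},{"ax":0,"ay":0,"az":0,"x":0,"y":-35,"z":0,"hand":1}]'
python3 -m inch '[{"ax":0,"ay":0,"az":0,"x":0,"y":-35,"z":0,"hand":1},{"ax":0,"ay":0,"az":0,"x":-18,"y":-20,"z":-25,"hand":1},{"ax":0,"ay":0,"az":0,"x":-30,"y":0,"z":-25,"hand":1},{"ax":0,"ay":0,"az":0,"x":-30,"y":0,"z":-25,"hand":1},{"ax":0,"ay":0,"az":0,"x":-15,"y":0,"z":-10,"hand":1}]'
python3 -m inch '[{"ax":0,"ay":0,"az":0,"x":0,"y":0,"z":0,"hand":1},{"ax":0,"ay":0,"az":0,"x":0,"y":0,"z":0,"hand":1},{"ax":0,"ay":0,"az":0,"x":0,"y":0,"z":0,"hand":1}]'
python3 look.py 27
python3 - <<'E'
import cv2
for i in(12,13,27):
    g=cv2.imread(f"pics/scene_{i}.png",0); print(i,g[188:212,246:250].mean(1).round().astype(int).tolist())
x=cv2.imread("pics/scene0.png");y=cv2.imread("pics/scene_27.png")
for n in(12,27):
    y=cv2.imread(f"pics/scene_{n}.png");x=cv2.imread("pics/scene_1.png")
    p=cv2.matchTemplate(y[190:236,155:205],x[198:228,163:197],cv2.TM_CCOEFF_NORMED);print("timer",n,cv2.minMaxLoc(p)[1:4:2])
E
```

```text
time: 17.28
eef_pos: [0.4737, -0.3985, 0.1779]
tcp_rot: [-0.5, 0.504, -0.496, 0.5]
contact_force: [-0.1, -0.2, 0.1]
opening: -0.001
time: 17.7
eef_pos: [0.3879, -0.3045, 0.2363]
tcp_rot: [-0.5, 0.502, -0.498, 0.5]
contact_force: [0.6, -0.4, -1.2]
opening: 0.0
time: 17.95
eef_pos: [0.3909, -0.3081, 0.2374]
tcp_rot: [-0.5, 0.5, -0.5, 0.5]
contact_force: [0.3, -0.6, -0.3]
opening: 0.001
scene [ 15.  173.2 214.9]    onz.147 ang -166.4 r 0.1369
scene px [111.  242.3 161.6] ang 43.1 z 0.1263
scene [111.  242.3 161.6]    onz.147 ang 35.3 r 0.0486
top px [145.  229.9 187.7] ang 44.7 z 0.1246
top [145.  229.9 187.7]    onz.147 ang 46.0 r 0.0677
F [ 0.1 -0.8  1.4] T [-0.02  0.    0.01] p [ 0.3912 -0.3084  0.2373] t 18.05
12 [180, 180, 182, 181, 180, 176, 170, 154, 141, 117, 118, 108, 105, 105, 103, 104, 103, 100, 95, 90, 90, 90, 93, 96]
13 [186, 187, 187, 187, 188, 187, 184, 182, 177, 168, 156, 138, 122, 114, 111, 111, 110, 109, 106, 106, 103, 101, 96, 99]
27 [180, 177, 178, 180, 179, 180, 178, 176, 178, 178, 175, 174, 176, 177, 173, 167, 155, 140, 120, 114, 105, 104, 103, 105]
timer 12 (0.9288744926452637, (8, 8))
timer 27 (0.6344103813171387, (8, 8))
```

```bash
python3 -c "
from plant import *
sign_off();print(get_state()['time'])"
```

```text
the job is handed in; nothing more can be done
the job is handed in; nothing more can be done
```

The lid is screwed down to its end stop, and I handed the job in after about 18 s of robot time; no verdict was reported.

- **Turning back:** I pushed the bar anticlockwise with the shut fingers, first on the black end, then on the red. After about 180–190° the lid dropped. The red end's height fell from about 149 to 138 mm (about 3 mm of that is camera bias), and the picture confirmed it.
- **Screwing home:** I then pushed the black end clockwise about 147°, to a springy stop with the red end at about 44.7°. A second gentle push moved it only about 2°, and the force rose from about 4 N to 12 N. The highest force I read was about 17 N, against the 45 N limit.
- **Lid height:** At the end the lid measured 24–25 mm below where it started, against 25 mm expected for fully home. The rim edge alone gave about 23.7 mm, close to the 1.6 mm tolerance at this picture's resolution. I judged it home from the stop and the agreement of the other measurements.
- **Bystanders:** The jar, mailer and eyepiece showed no shift in the top view. The timer's top-view match failed with a score of 0.22, so I matched it in the scene view instead; there it showed no shift, with a score of only 0.63.
- **Release:** The arm was lifted clear of everything, with the force reading near zero, before I handed in.

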